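# Load the sample tray into the growing rack

### The job

Take the steel tray off the upturned green tub by its black carrying handle and slide it, level, into the open front of the bench rack, on the rail pair nearest in height to the green clip on the rack's upright. Push it gently home until you feel it meet the buffer at the back and press that in by about 8 mm, without forcing the rails or driving the buffer right in; then let go of the tray. Leave the spray bottle, the jar and the scoop alone.

Things in the scene. Friction and masses are not known exactly. Their poses are not given: they have to be found in the camera images.
- tray_handle (a point): Centre of the tray's black grip bar, over the tray's centre of mass, 56 mm above its underside. The bar lies along the tray's y axis (the point's axes are the tray's): 12 mm thick (x), 12 mm high, 90 mm long, free for 70 mm between its two legs.
- tub: Green tub turned upside down, fixed to the bench, 200 x 240 mm at its foot, flat top 60 mm above the bench. Origin at the centre of its underside. The tray starts lying on its top, roughly in line with it.
- rack: Fixed steel rack, 180 deep (x), 244 wide, 185 high; origin mid-plan at its foot (0 to 20 mm over the bench), x from the open front to the back. Slots 16 high over each rail; side walls at y = +-104 for x = -90 to 90 (8 mm wider than the tray in all), flared out to x = -118. Rails and top bar reach in to y = +-85: the middle is open from above for the hand. Load it with no more than about 25 N.
- tray: Loose steel tray, 0.3 to 0.65 kg; origin at the centre of its underside. Plate 150 mm (x) by 200 mm (y), 4 mm thick; its 14 mm high rim is set in to y = +-80 mm, so that flat flanges 20 mm wide and 4 mm thick stick out at both sides to run on the rails. It may go in either way round.
- rail0 (a point): Lowest rail pair, with a yellow line along its top edge like all three; rails' top faces 35 mm above the rack's origin: the point between their front ends, on the rack's centre line, at x = -90 mm in the rack. Axes as the rack.
- rail1 (a point): The same for the middle rail pair, 75 mm above the rack's origin.
- rail2 (a point): The same for the top rail pair, 115 mm above the rack's origin.
- clip_center (a point): Centre of the green plastic clip, 12 mm high, on the rack's rear left upright (seen from the robot). It marks the rail pair whose top face is nearest to it in height; if it stands half-way (within 6 mm) between two pairs, either will do.
- buffer (a joint): How far the upright rubber buffer plate (40 mm wide, mid-back of the rack) is pressed in, m: 0 untouched, 0.025 at its stop. From first touch it resists with a steady 7 N and stays where pushed, no spring. Its untouched face stands anywhere from 40 to 85 mm behind the rack's middle, unmeasured: find it by feel (the tray slides on the rails with 1 to 4 N). Wanted: about 8 mm; 2 to 13 will do.
- spray: Bystander: clear spray bottle with blue cap, 60 mm across, 160 mm high, standing; origin under its centre.
- jar: Bystander: jar of grain with white cap, 72 mm across, 110 mm high, standing; origin under its centre.
- scoop: Bystander: black hand scoop lying on the bench, about 190 mm long, 37 mm high; its origin is near the middle of its length, on the bench.
There are look-alikes about, which are no part of the job. Of the things shaped like the tray, the steel one is meant.

How it is judged:
By the outcome, as a careful person would: the job done as asked, in the order asked, and still so for the second after the job is handed in, with the robot touching nothing.
It also fails if it takes over 54 s, if anything falls off the work surface, if the arm or the gripper's body presses on something with over 40 N, if the wrist force passes 120 N, or if a joint passes its speed limit or range.

### The arm

A 6-joint arm with a two-finger parallel gripper is mounted at the origin on the work surface. World frame = base frame: x ahead of the robot, y to its left, z up, the work surface at z = 0. Lengths are in m, angles in rad, forces in N, time in s.
With the tool pointing down it reaches from about 0.35 to 0.875 m from the base axis. Payload 4.2 kg.
Tool frame: the origin (TCP) lies at the very end of the fingers, on their centre line; the grasp point (between the pads) lies 19 mm behind it; z points along the fingers, y is the direction in which the jaws open and shut (so a half turn about z gives the same grasp; the last joint's range is limited). The gripper opens to 85 mm and grips with 20 to 120 N. Pads are 22 mm wide; open, the fingers measure 114 mm over their backs; the gripper's body (76 mm by 85 mm) begins 54 mm behind the grasp point. The pads swing forward as they close: fully open they stand 13 mm farther back than shut.
Start: joints at [-1.02, 0.385, 0.008, 0, -1.194, -0.259], TCP at [0.18, -0.599, 0.198] pointing down, gripper open.
Joint ranges: [-3.14, 3.14], [-1.21, 2.06], [-1.07, 1.41], [-3.16, 2.05], [-2.99, -0.16], [-3.1, 3.1]. Speed limits (rad/s): [2.79, 2.79, 3.14, 3.14, 3.14, 3.14].

### API

Orientations are given as [roll, pitch, yaw] about the fixed x, y, z axes, in that order (R = Rz(yaw) Ry(pitch) Rx(roll)).
In Python, from cell import read_state, snapshot, hand_in gives the robot as it stands.
- The arm moves only by the tool jog_arm, never from a script. Its argument "commands" is one flat list of numbers, 7 for each row, row after row: the shift along the world's x, y, z in m, then the turn, a rotation vector about the world's x, y, z in degrees, then the opening in per cent of the stroke, from 0 (shut) to 100 (fully open). A call has 1 to 8 rows; each row is the pose to reach, as a shift and turn from the pose commanded when the call began; what a row does not reach only later rows make up. A row lasts 1/10 s, in which the tool goes at most 50 mm and 8.59 degrees, less where a joint would pass 70% of its speed; a pose out of reach is approached as far as the arm can. A call with a gripper value outside its range is refused whole. The fingers move at their own pace and stop on an object; the grip force is fixed at half the most. Time passes only in rows, so rows that repeat a pose let the fingers close. It gives the time, the measured TCP pose, the force and the opening at its end, in the units of the state.
- read_state(): the state, without advancing time (a new reading comes with each control period).
- snapshot(name): name is "scene" or "side" or "wrist"; returns a dict with "pixels" (400x640x3 uint8, red, green, blue), "range_z" (400x640 float32, m along the optical axis (not along the pixel's ray), 0 where there is no reading), "camera_matrix" (3x3 intrinsics, pixels), "k1" (the pictures are not rectified: a ray, as slopes to the right and down, at radius r is drawn at 1 + k1 r^2 times it, then the intrinsics apply), "xyz" and "attitude" of the camera in the world. Camera axes: x right, y down, z forward; pixel columns grow to the right and rows downward; lengths in m; the calibration is good to about 2 mm. A picture is of the moment at which its call begins.
- hand_in(): hands the job in, once; it reports no verdict.
The state is a dict: "time": time; "joints": joint angles; "qvel": joint speeds; "effort": joint torques, N m; "tcp_pos": TCP position; "tool_rot": TCP orientation; "force": force on the tool from outside, world axes, zero at the start; "ft_torque": the same for the moment, N m; "opening": opening from 0.0 (shut) to 1.0 (fully open).
Only numpy, scipy, OpenCV 4.12 (cv2) and the standard library are available. Lean on these libraries where they do the work, as an engineer would, in place of code of your own. Each camera call takes 0.05 s, during which the arm holds its last target. There are 200 camera calls.

## Working session

There is one attempt and no reset: what is moved stays moved. The work goes in short steps, Python scripts to look and compute and a tool call to move; the robot and the scene stay as the last step left them, time stands still between calls to the robot, and variables do not carry over. Pictures are saved under pics/ and viewed, on a budget of 10 in all, crops included, one or two more only if the job needs it, and the job is handed in when it is done.

Besides the shell and the picture viewer there is one more tool, called after "Request:" as name(argument=value, ...) on one line, values as JSON. jog_arm: Moves the arm, as the interface text tells. Its arguments: {"type":"object","properties":{"commands":{"type":"array"}},"required":["commands"]}

```bash
ls; mkdir -p pics; cat > h.py <<'E'
import numpy as np, cv2, pickle
from cell import read_state, snapshot, hand_in
from scipy.spatial.transform import Rotation as R
def snap(n,f):
    s=snapshot(n); cv2.imwrite(f'pics/{f}.png',s['pixels'][...,::-1]); pickle.dump(s,open(f'pics/{f}.pkl','wb')); return s
def load(f): return pickle.load(open(f'pics/{f}.pkl','rb'))
def cam(s):
    K=np.array(s['camera_matrix']); k=s['k1']; a=np.array(s['attitude'])
    Rm=a if a.shape==(3,3) else R.from_euler('xyz',a).as_matrix()
    return K,k,Rm,np.array(s['xyz'])
def ray(s,u,v):
    K,k,Rm,c=cam(s)
    d=cv2.undistortPoints(np.array([[[u,v]]],float),K,np.array([k,0,0,0.]))[0,0]
    return c,Rm@np.array([d[0],d[1],1])
def at_z(s,u,v,z):
    c,d=ray(s,u,v); return c+d*(z-c[2])/d[2]
def cloud(s):
    K,k,Rm,c=cam(s); h,w=s['range_z'].shape
    g=np.stack(np.meshgrid(np.arange(w),np.arange(h)),-1).reshape(-1,1,2).astype(float)
    d=cv2.undistortPoints(g,K,np.array([k,0,0,0.]))[:,0]
    z=s['range_z'].reshape(-1,1)
    P=(np.c_[d,np.ones(len(d))]*z)@Rm.T+c; P[z[:,0]==0]=np.nan
    return P.reshape(h,w,3)
def crop(f,x0,y0,x1,y1,k,o):
    im=cv2.imread(f'pics/{f}.png')[y0:y1,x0:x1]; cv2.imwrite(f'pics/{o}.png',cv2.resize(im,None,fx=k,fy=k,interpolation=cv2.INTER_CUBIC))
E
python3 - <<'E'
from h import *
st=read_state(); print({k:np.round(v,3) for k,v in st.items()})
for n in('scene','side'):
    s=snap(n,n+'0'); print(n,s['xyz'],s['attitude'],s['k1'],s['camera_matrix'])
E
```

```text
pics
{'time': np.float64(0.0), 'joints': array([-1.020e+00,  3.860e-01,  7.000e-03, -1.000e-03, -1.194e+00,
       -2.590e-01]), 'qvel': array([-0.   , -0.001, -0.002,  0.001,  0.001, -0.001]), 'effort': array([-0.0000e+00, -3.9229e+01,  1.8840e+01,  4.1860e+00, -5.0000e-03,
       -0.0000e+00]), 'tcp_pos': array([ 0.18 , -0.598,  0.197]), 'tool_rot': array([ 3.139, -0.   , -2.85 ]), 'force': array([ 1.074, -0.416, -0.571]), 'ft_torque': array([-0.003,  0.01 ,  0.034]), 'opening': np.float64(0.999)}
scene [ 1.547073   -0.05817469  1.04478673] [-2.30346828e+00 -6.93376002e-05  1.48465007e+00] -0.03727043775653152 [[408.47647737   0.         318.8486382 ]
 [  0.         408.47647737 196.95576006]
 [  0.           0.           1.        ]]
side [0.43726037 1.35929129 1.01031058] [-2.17302428  0.0101993  -3.09768097] -0.06611597671329741 [[421.0460593    0.         318.86921894]
 [  0.         421.0460593  204.0419911 ]
 [  0.           0.           1.        ]]
```

View pics/scene0.png

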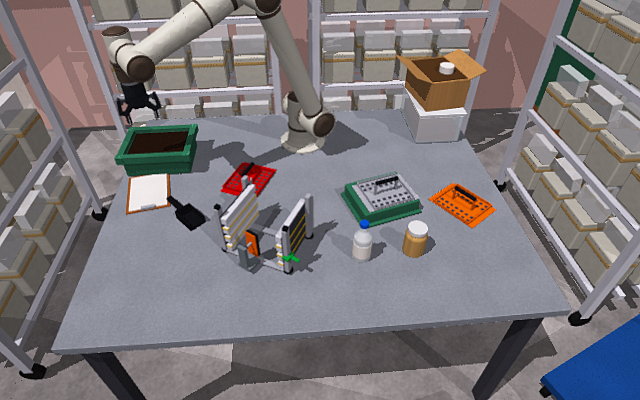

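View pics/side0.png

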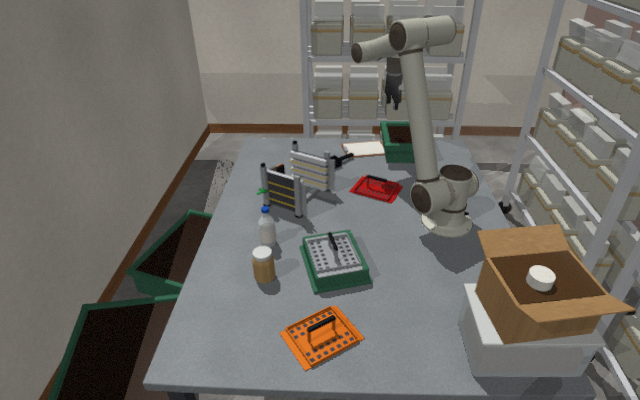

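The scene picture shows the steel tray on the green tub at (383,192). Its look-alikes are the red one at (248,179) and the orange one at (463,203), both on the bench. Only the steel one fits. The rack is at (265,235), open side towards the robot, with the green clip near (291,259). The spray bottle is at (362,240), the jar at (415,240) and the scoop at (188,212).

```bash
python3 - <<'E'
from h import *
crop('scene0',200,160,340,280,5,'c_rack'); crop('scene0',330,160,440,240,7,'c_tray')
a=cv2.imread('pics/c_rack.png');
for f in('scene0','side0'):
    s=load(f);P=cloud(s);rgb=s['pixels'].astype(int)
    hsv=cv2.cvtColor(s['pixels'],cv2.COLOR_RGB2HSV)
    x,y,z=np.moveaxis(P,-1,0)
    m=(z>.05)&(z<.085)&(hsv[...,1]<60)
    # around tray
    c=P[192,383] if f=='scene0' else P[255,335]
    m&=np.hypot(x-c[0],y-c[1])<.16
    q=P[m]; r=cv2.minAreaRect(q[:,:2].astype(np.float32)); print(f,'tray',c,m.sum(),r,np.percentile(q[:,2],[5,25,50,75,95]))
    m=(np.hypot(x-c[0],y-c[1])<.1)&(z>.095)&(z<.14);q=P[m];print('handle',m.sum(),cv2.minAreaRect(q[:,:2].astype(np.float32)),q.mean(0),np.percentile(q[:,2],[5,50,95]))
    m=(hsv[...,0]>45)&(hsv[...,0]<75)&(hsv[...,1]>150)&(z>.06)&(x>.6)
    vv,uu=np.nonzero(m); print('clip',np.c_[uu,vv].mean(0),m.sum(),P[m].mean(0),P[m].min(0),P[m].max(0))
    for nm,(u,v) in ({'spray':(362,225),'jar':(417,228),'scoop':(188,212)} if f=='scene0' else {'spray':(265,209),'jar':(261,253)}).items(): print(nm,P[v,u])
E
```

```text
scene0 tray [0.456059   0.27025678 0.0656294 ] 1516 ((0.4409271776676178, 0.26920294761657715), (0.17729884386062622, 0.2167118340730667), 16.435712814331055) [0.06030985 0.0629698  0.06480857 0.06698517 0.07422422]
handle 121 ((0.4503381848335266, 0.27617982029914856), (0.015530182048678398, 0.09291067719459534), 16.822784423828125) [0.4527112  0.27416176 0.11624035] [0.09851309 0.11830436 0.12433035]
clip [290.15853659 257.32926829] 82 [ 0.74937627 -0.07607608  0.0861732 ] [ 0.73054222 -0.10084477  0.06068226] [ 0.76467006 -0.05280349  0.09376919]
spray [0.70154328 0.14572192 0.15713482]
jar [0.68423765 0.32814161 0.10931023]
scoop [ 0.43354394 -0.44526637  0.00207157]
side0 tray [0.43950804 0.3219335  0.09563745] 1739 ((0.43985190987586975, 0.2722485065460205), (0.17414607107639313, 0.2136237919330597), 16.489009857177734) [0.06133324 0.06437527 0.06627637 0.06841054 0.07553818]
handle 97 ((0.4496976137161255, 0.2798437774181366), (0.012558257207274437, 0.09039267897605896), 15.907662391662598) [0.44791592 0.28873038 0.11765228] [0.09927876 0.12096427 0.1245341 ]
clip [261.96153846 190.57692308] 26 [ 0.74174123 -0.07211362  0.08713098] [ 0.72153443 -0.08903236  0.08384735] [ 0.75995274 -0.05410356  0.09173366]
spray [0.68831139 0.15994231 0.15989703]
jar [0.67896152 0.33739257 0.11077315]
```

View pics/c_rack.png

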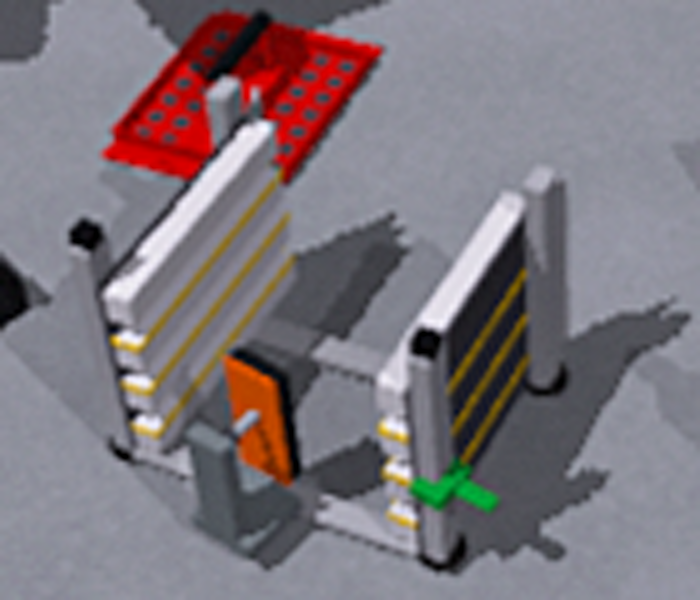

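View pics/c_tray.png

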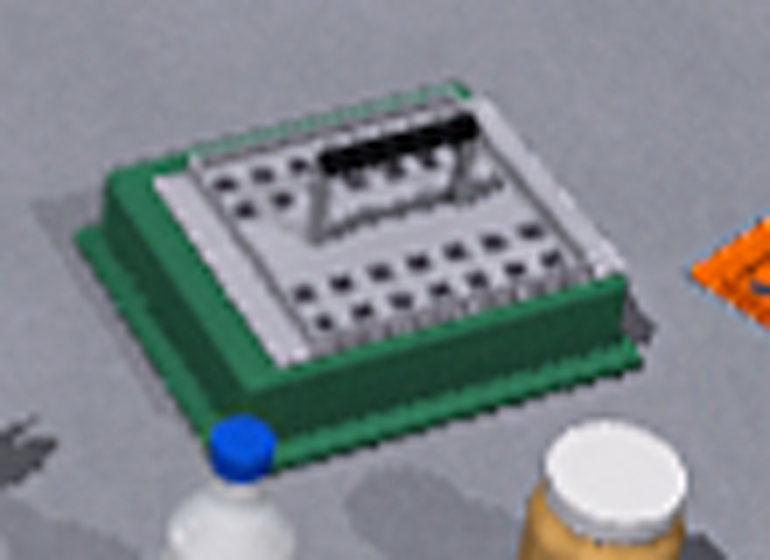

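The crops confirm the steel tray, with its bar towards the robot side of the plate. The clip, crop (440,488), sits level with the middle rail end at crop (395,470), allowing for the image slope. Its z is about 0.087, which gives rail1. Next I fit the rack pose.

```bash
python3 - <<'E'
from h import *
Q=[]
for f in('scene0','side0'):
    s=load(f);P=cloud(s);x,y,z=np.moveaxis(P,-1,0)
    m=(x>.45)&(x<.85)&(y>-.36)&(y<.02)&(z>.15)
    q=P[m];print(f,len(q),np.percentile(q[:,2],[50,90,98,100]),cv2.minAreaRect(q[:,:2].astype(np.float32)))
    Q.append(q)
    hsv=cv2.cvtColor(s['pixels'],cv2.COLOR_RGB2HSV)
    m=(x>.45)&(x<.85)&(y>-.36)&(y<.02)&(z>.02)&(hsv[...,0]>20)&(hsv[...,0]<32)&(hsv[...,1]>120)
    print('yellow',m.sum(),np.histogram(P[m][:,2],np.arange(.03,.16,.005)))
    m=(x>.45)&(x<.85)&(y>-.36)&(y<.02)&(z>.03)&(hsv[...,0]>5)&(hsv[...,0]<15)&(hsv[...,1]>180)
    if m.sum(): print('orange',m.sum(),P[m].mean(0),P[m].min(0),P[m].max(0))
# pixel-picked post tops etc from crop (5x, origin 200,160)
s=load('scene0')
for n,(u,v) in {'RR':(87,228),'RL':(427,338),'FL':(545,172),'FR':(224,85)}.items():
    print(n,[np.round(at_z(s,200+(u-2)/5,160+(v-2)/5,h)[:2],4) for h in(.185,.205)])
im=np.full((500,600,3),255,np.uint8)
for q,c in zip(Q,((255,0,0),(0,0,255))):
    for p in q:
        cv2.circle(im,(int((p[1]+.36)*1500),int((.82-p[0])*1300)),1,c,-1)
cv2.imwrite('pics/bev.png',im)
E
```

```text
scene0 1120 [0.16354409 0.19182102 0.20255265 0.20593234] ((0.5985913872718811, -0.14529797434806824), (0.24666191637516022, 0.2123091220855713), 62.67171859741211)
yellow 315 (array([32, 26, 24,  1,  0,  0,  1,  7, 30, 41, 30,  0,  0,  0,  0,  6, 37,
       37, 32,  0,  0,  0,  0,  0,  0]), array([0.03 , 0.035, 0.04 , 0.045, 0.05 , 0.055, 0.06 , 0.065, 0.07 ,
       0.075, 0.08 , 0.085, 0.09 , 0.095, 0.1  , 0.105, 0.11 , 0.115,
       0.12 , 0.125, 0.13 , 0.135, 0.14 , 0.145, 0.15 , 0.155]))
orange 195 [ 0.69030602 -0.19271189  0.09278817] [ 0.67459456 -0.21060001  0.04214883] [ 0.70335756 -0.1773082   0.13872768]
side0 706 [0.16316203 0.18960561 0.20198496 0.20938318] ((0.5981796383857727, -0.14367477595806122), (0.2535494267940521, 0.21603766083717346), 61.78432083129883)
yellow 183 (array([ 3, 16, 27, 11,  1,  0,  0,  0,  1, 13, 31, 13,  1,  0,  0,  0,  2,
       17, 30, 16,  1,  0,  0,  0,  0]), array([0.03 , 0.035, 0.04 , 0.045, 0.05 , 0.055, 0.06 , 0.065, 0.07 ,
       0.075, 0.08 , 0.085, 0.09 , 0.095, 0.1  , 0.105, 0.11 , 0.115,
       0.12 , 0.125, 0.13 , 0.135, 0.14 , 0.145, 0.15 , 0.155]))
orange 2 [ 0.68736166 -0.18749066  0.13268556] [ 0.68020986 -0.19988645  0.12989674] [ 0.69451346 -0.17509487  0.13547438]
RR [array([ 0.6059, -0.2922]), array([ 0.6278, -0.2868])]
RL [array([ 0.7176, -0.0853]), array([ 0.7369, -0.0847])]
FL [array([ 0.5783, -0.0071]), array([ 0.6008, -0.0083])]
FR [array([ 0.4725, -0.2146]), array([ 0.4975, -0.211 ])]
```

View pics/bev.png

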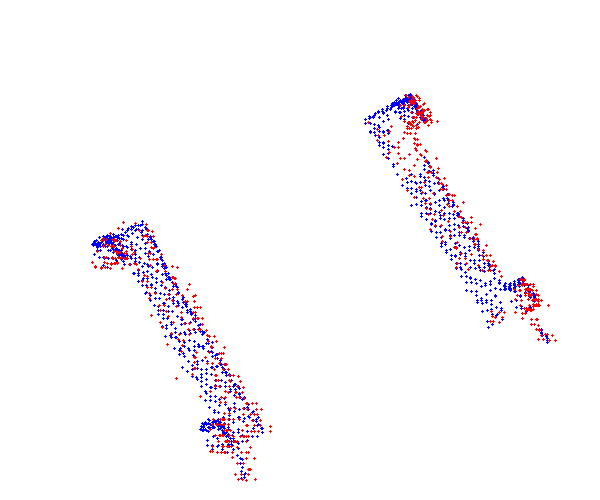

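The points above 0.15 m show the two rack walls running from (x≈0.50, y≈-0.08) towards the back at yaw ≈ -28°, with the open front towards the robot. I'll take a closer look with the wrist camera on the way to the tray.

Request:
jog_arm(commands=[0.3,0.44,0.32,0,0,45,100,0.3,0.44,0.32,0,0,45,100,0.3,0.44,0.32,0,0,45,100,0.3,0.44,0.32,0,0,45,100,0.3,0.44,0.32,0,0,45,100,0.3,0.44,0.32,0,0,45,100,0.3,0.44,0.32,0,0,45,100,0.3,0.44,0.32,0,0,45,100])

```text
time: 0.9
tcp_pos: [0.3733, -0.3135, 0.4049]
tool_rot: [3.141, 0.0, -2.064]
force: [1.9, -0.9, -0.2]
opening: 1.001
```

Request:
jog_arm(commands=[0.1,0.15,0.11,0,0,0,100,0.1,0.15,0.11,0,0,0,100,0.1,0.15,0.11,0,0,0,100,0.1,0.15,0.11,0,0,0,100,0.1,0.15,0.11,0,0,0,100,0.1,0.15,0.11,0,0,0,100,0.1,0.15,0.11,0,0,0,100])

```text
time: 1.6
tcp_pos: [0.4725, -0.1656, 0.513]
tool_rot: [3.139, -0.001, -2.065]
force: [0.4, -0.2, 0.2]
opening: 1.0
```

```bash
python3 - <<'E'
from h import *
s=snap('wrist','w1'); print(s['xyz'],s['attitude'],s['k1'],np.round(s['camera_matrix'],1), read_state()['tcp_pos'])
E
```

```text
[ 0.44129942 -0.2239212   0.68818859] [ 2.87177112e+00 -2.00764625e-03  2.64806001e+00] -0.06241117671124265 [[356.6   0.  314.2]
 [  0.  356.6 197.7]
 [  0.    0.    1. ]] [ 0.47216152 -0.16598353  0.51300188]
```

View pics/w1.png

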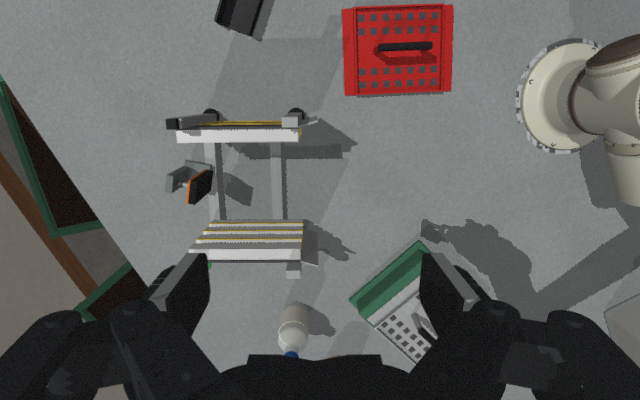

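The wrist view shows the rack from above: right wall top bar at (240,136), left wall bars at (250,225–262), buffer at (200,187), open front to the right.

```bash
python3 - <<'E'
from h import *
s=load('w1');P=cloud(s);x,y,z=np.moveaxis(P,-1,0)
u,v=np.meshgrid(np.arange(640),np.arange(400))
A=P[(u>160)&(u<320)&(v>105)&(v<152)&(z>.14)]; B=P[(u>160)&(u<320)&(v>215)&(v<270)&(z>.03)]
def rect(q): 
    r=cv2.minAreaRect(q[:,:2].astype(np.float32)); return np.round(r[0],4),np.round(r[1],4),r[2]
for n,q in(('A',A),('B',B)): print(n,len(q),rect(q),np.percentile(q[:,2],[5,25,50,75,95]))
# heights vs lateral in rack frame, yaw -28.5
best=None
for f in('w1','scene0','side0'):
  s=load(f);P=cloud(s).reshape(-1,3)
  q=P[(P[:,0]>.42)&(P[:,0]<.85)&(P[:,1]>-.36)&(P[:,1]<.03)&(P[:,2]>.14)&(P[:,2]<.18)]
  # yaw sharpness
  sc=[]
  for a in np.arange(-33,-23,.25):
    c,sn=np.cos(np.radians(a)),np.sin(np.radians(a)); l=-sn*q[:,0]+c*q[:,1]
    h=np.histogram(l,np.arange(-.3,.5,.003))[0]; sc.append((h.astype(float)**2).sum())
  a=np.arange(-33,-23,.25)[np.argmax(sc)]
  a0=-28.5
  c,sn=np.cos(np.radians(a0)),np.sin(np.radians(a0)); l=-sn*q[:,0]+c*q[:,1]; d=c*q[:,0]+sn*q[:,1]
  h,e=np.histogram(l,np.arange(.0,.35,.004)); print(f,'yaw',a,len(q)); print([(round(b,3),k) for k,b in zip(h,e) if k>3])
  for sgn in(0,1):
    m=(l>.15)==sgn; print(' side',sgn,'along',np.percentile(d[m],[1,5,50,95,99]),'z',np.percentile(q[m][:,2],[5,50,95]))
  t=P[(P[:,2]>.14)&(P[:,2]<.18)]
# yellow lines, wrist view
s=load('w1');P=cloud(s);hsv=cv2.cvtColor(s['pixels'],cv2.COLOR_RGB2HSV)
m=(hsv[...,0]>18)&(hsv[...,0]<32)&(hsv[...,1]>110)&(u>160)&(u<320)&(v>105)&(v<270)&(z>.02)
q=P[m]; l=-sn*q[:,0]+c*q[:,1]; d=c*q[:,0]+sn*q[:,1]
h,e=np.histogram(q[:,2],np.arange(.02,.2,.004));print([(round(b,3),k) for k,b in zip(h,e) if k])
for lo,hi in((.03,.06),(.065,.1),(.105,.14)):
  for sgn in(0,1):
    m=(q[:,2]>lo)&(q[:,2]<hi)&((l>.15)==sgn)
    if m.sum()>8: print(lo,sgn,m.sum(),'z',np.median(q[m][:,2]),'lat',np.median(l[m]),'along',np.percentile(d[m],[2,98]),'yaw',np.degrees(np.arctan(np.polyfit(d[m],l[m],1)[0]))-28.5)
# clip & heights sanity (tub top/bench)
print('bench',np.nanmedian(P[60:100,120:170,2]))
E
```

```text
A 2520 (array([ 0.5484, -0.2341]), array([0.0375, 0.2086]), 61.708717346191406) [0.15725678 0.161357   0.16233068 0.16391009 0.19426477]
B 5301 (array([ 0.6287, -0.1214]), array([0.2105, 0.2081]), 74.24024200439453) [0.0412051  0.08283996 0.14220822 0.16217603 0.5678939 ]
w1 yaw -28.25 4318
[(np.float64(0.036), np.int64(47)), (np.float64(0.04), np.int64(49)), (np.float64(0.044), np.int64(51)), (np.float64(0.048), np.int64(148)), (np.float64(0.052), np.int64(356)), (np.float64(0.056), np.int64(352)), (np.float64(0.06), np.int64(266)), (np.float64(0.064), np.int64(357)), (np.float64(0.068), np.int64(366)), (np.float64(0.072), np.int64(167)), (np.float64(0.24), np.int64(277)), (np.float64(0.244), np.int64(542)), (np.float64(0.248), np.int64(259)), (np.float64(0.252), np.int64(211)), (np.float64(0.256), np.int64(210)), (np.float64(0.26), np.int64(280)), (np.float64(0.264), np.int64(312)), (np.float64(0.268), np.int64(59)), (np.float64(0.272), np.int64(6))]
 side 0 along [0.49952493 0.5199101  0.60838937 0.68694461 0.6953734 ] z [0.15569508 0.1620306  0.16498233]
 side 1 along [0.48966445
[... 2808 characters left out ...]
4(10))]
0.03 0 117 z 0.04258940955819457 lat 0.0511567195275934 along [0.56192761 0.67130302] yaw -26.725351957025296
0.03 1 81 z 0.04104100452062165 lat 0.24354057419263475 along [0.51704039 0.69246316] yaw -28.342433449284208
0.065 0 91 z 0.08250843038714106 lat 0.05182924602561603 along [0.51706821 0.67205339] yaw -31.058773612162117
0.065 1 104 z 0.08027356210577441 lat 0.24321768242543934 along [0.5146606  0.69062983] yaw -28.59498868613566
0.105 0 99 z 0.12132627013076114 lat 0.05099229291487395 along [0.51716577 0.67385676] yaw -27.23324359576021
0.105 1 152 z 0.12002613294978504 lat 0.24358541824199842 along [0.52026061 0.69177249] yaw -27.680679210836107
bench -0.0006359919411658144
```

Rack fit: centre ≈ (0.606, -0.149), yaw ≈ -28.3°. The rail tops are at ≈ 0.041/0.081/0.121, so the foot is ≈ 6 mm, which is consistent. The clip at 0.087 means rail1. The tray bar is at ≈ (0.450, 0.278), yaw 16.5°. I go above the tray.

Request:
jog_arm(commands=[-0.02,0.444,-0.263,0,0,45,100,-0.02,0.444,-0.263,0,0,45,100,-0.02,0.444,-0.263,0,0,45,100,-0.02,0.444,-0.263,0,0,45,100,-0.02,0.444,-0.263,0,0,45,100,-0.02,0.444,-0.263,0,0,45,100,-0.02,0.444,-0.263,0,0,45,100,-0.02,0.444,-0.263,0,0,45,100])

```text
time: 2.45
tcp_pos: [0.4566, 0.1783, 0.309]
tool_rot: [3.141, -0.0, -1.281]
force: [2.0, -0.7, 1.0]
opening: 0.998
```

Request:
jog_arm(commands=[-0.006,0.094,-0.06,0,0,0,100,-0.006,0.094,-0.06,0,0,0,100,-0.006,0.094,-0.06,0,0,0,100,-0.006,0.094,-0.06,0,0,0,100])

```text
time: 2.85
tcp_pos: [0.4508, 0.2717, 0.2482]
tool_rot: [3.138, -0.002, -1.279]
force: [0.4, -0.2, 0.9]
opening: 1.001
```

```bash
python3 - <<'E'
from h import *
s=snap('wrist','w2'); P=cloud(s);x,y,z=np.moveaxis(P,-1,0)
st=read_state();print(st['tcp_pos'],st['tool_rot'])
hsv=cv2.cvtColor(s['pixels'],cv2.COLOR_RGB2HSV)
m=(hsv[...,2]<60)&(z>.10)&(z<.14)&(np.hypot(x-.45,y-.278)<.08)
q=P[m];print(m.sum(),cv2.minAreaRect(q[:,:2].astype(np.float32)),np.percentile(q[:,2],[5,50,95]))
m=(z>.055)&(z<.075)&(hsv[...,1]<60);q=P[m];print(m.sum(),cv2.minAreaRect(q[:,:2].astype(np.float32)),np.median(q[:,2]))
E
```

```text
[0.45152557 0.27129496 0.24984412] [ 3.14017529e+00 -1.48904472e-03 -1.27962762e+00]
1302 ((0.44972917437553406, 0.2787567973136902), (0.011257227510213852, 0.0894961729645729), 16.430320739746094) [0.1197475  0.12104823 0.12227669]
27291 ((0.5133470892906189, 0.279574990272522), (0.3589758574962616, 0.23105119168758392), 1.1200554370880127) 0.06340184757117268
```

View pics/w2.png

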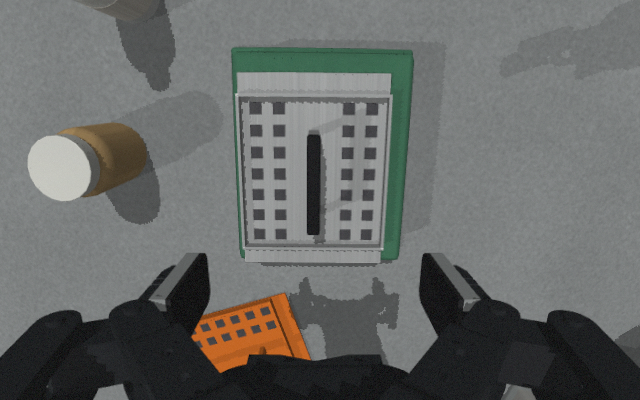

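The wrist view shows the steel tray's bar at (313,185), squarely between the jaws. It measures (0.4497, 0.2788), 89 x 11 mm, yaw 16.4°, which agrees with the earlier fit and the stated sizes. I descend and grip.

Request:
jog_arm(commands=[-0.001,0.007,-0.05,0,0,0,100,-0.001,0.007,-0.1,0,0,0,100,-0.001,0.007,-0.13,0,0,0,100,-0.001,0.007,-0.152,0,0,0,100,-0.001,0.007,-0.152,0,0,0,100,-0.001,0.007,-0.152,0,0,0,0,-0.001,0.007,-0.152,0,0,0,0,-0.001,0.007,-0.152,0,0,0,0])

```text
time: 3.7
tcp_pos: [0.4515, 0.2801, 0.1003]
tool_rot: [-3.138, 0.002, -1.279]
force: [0.4, 0.2, -1.4]
opening: 0.514
```

Request:
jog_arm(commands=[0,0,0,0,0,0,0,0,0,0,0,0,0,0,0,0,0,0,0,0,0])

```text
time: 4.0
tcp_pos: [0.4505, 0.2798, 0.0986]
tool_rot: [-3.141, 0.0, -1.279]
force: [0.7, -0.6, -0.8]
opening: 0.001
```

The opening reads 0.001, where a bar should give about 0.14. I look before doing anything else.

```bash
python3 - <<'E'
from h import *
s=snap('wrist','w3');snap('side','s3'); crop('s3',280,190,400,310,4,'s3c')
a=cv2.imread('pics/w3.png');b=cv2.imread('pics/s3c.png')
b=cv2.resize(b,(400,400));a=a[:,120:520];cv2.imwrite('pics/both3.png',np.hstack([a,b]))
st=read_state();print(st['opening'],st['force'],st['tcp_pos'])
E
```

```text
0.0031412039087545356 [ 0.01371909 -0.01591769  0.18957617] [0.45042916 0.27971373 0.09839717]
```

View pics/both3.png

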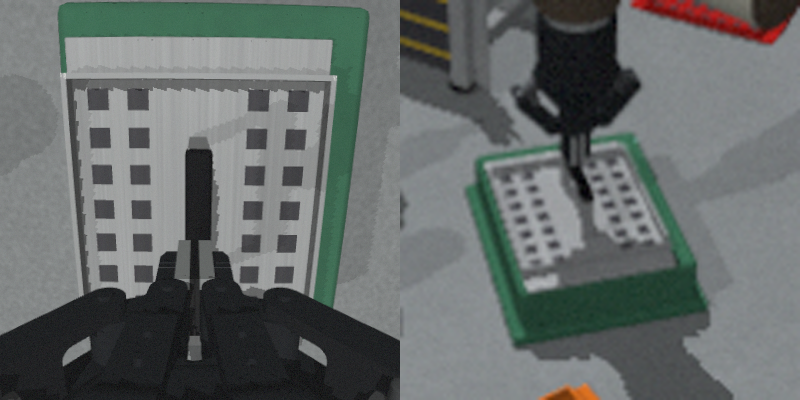

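The pads sit astride the bar, but it is unclear whether they hold it. I test with a small lift.

Request:
jog_arm(commands=[0,0,0.01,0,0,0,0,0,0,0.02,0,0,0,0,0,0,0.02,0,0,0,0,0,0,0.02,0,0,0,0])

```text
time: 4.5
tcp_pos: [0.4506, 0.2799, 0.119]
tool_rot: [-3.141, 0.001, -1.279]
force: [0.2, -1.0, 0.1]
opening: 0.001
```

```bash
python3 - <<'E'
from h import *
st=read_state();print(st['opening'],st['force'],st['ft_torque'],st['tcp_pos'])
s=snap('wrist','w4');snap('side','s4');P=cloud(s)
print('bar z',[np.round(P[v,318],3) for v in (160,180,200,220)],'plate',P[150,300],P[150,340])
a=cv2.imread('pics/w4.png')[60:400,200:440];b=cv2.imread('pics/s4.png')[180:310,270:400]
cv2.imwrite('pics/both4.png',np.hstack([cv2.resize(a,(400,567)),cv2.resize(b,(400,567))[:, :]]))
E
```

```text
0.000979389057156403 [ 0.16465106 -0.97296866  0.10881608] [-0.00424077  0.03408238  0.01144938] [0.45061048 0.27986548 0.11895612]
bar z [array([0.461, 0.243, 0.122]), array([0.458, 0.253, 0.12 ]), array([0.455, 0.263, 0.122]), array([0.452, 0.273, 0.122])] plate [0.47024882 0.24960007 0.06359565] [0.44544346 0.24213123 0.06361476]
```

View pics/both4.png

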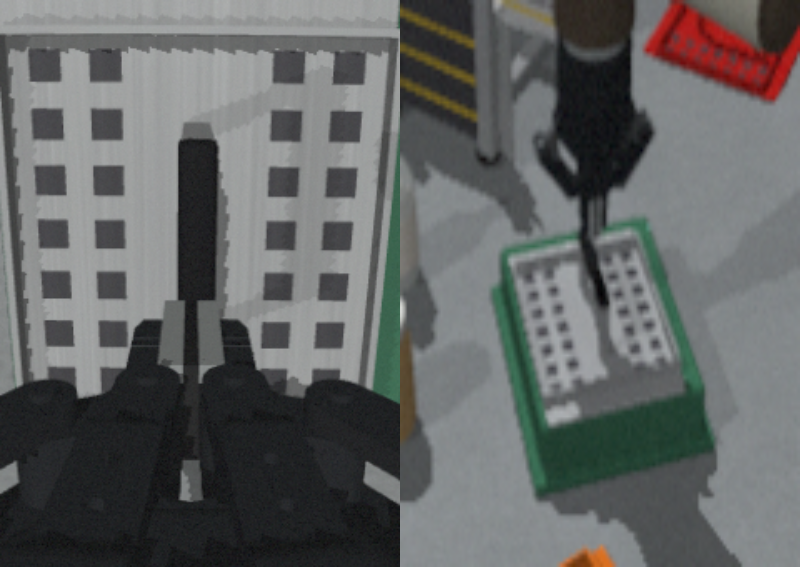

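The tray is not lifted (plate still at 0.0636), and the fingers are shut above or beside the bar. I'll measure where the fingertips really are.

```bash
python3 - <<'E'
from h import *
for f in('w3','w4'):
    s=load(f);P=cloud(s);print(f)
    for u in(304,325):
        print(u,[(v,np.round(P[v,u],3).tolist()) for v in range(236,300,6)])
for f in ('s3','s4'):
    s=load(f);P=cloud(s);x,y,z=np.moveaxis(P,-1,0)
    hsv=cv2.cvtColor(s['pixels'],cv2.COLOR_RGB2HSV)
    m=(np.hypot(x-.4505,y-.28)<.05)&(z>.09)
    h,e=np.histogram(z[m],np.arange(.09,.26,.01));print(f,h)
    for lo in np.arange(.09,.2,.01):
        k=m&(z>lo)&(z<lo+.01)
        if k.any(): print(round(lo,2),P[k].min(0).round(3),P[k].max(0).round(3))
E
```

```text
w3
304 [(236, [0.453, 0.298, 0.064]), (242, [0.458, 0.271, 0.138]), (248, [0.458, 0.271, 0.144]), (254, [0.458, 0.272, 0.149]), (260, [0.458, 0.272, 0.154]), (266, [0.458, 0.271, 0.16]), (272, [0.457, 0.271, 0.164]), (278, [0.457, 0.271, 0.169]), (284, [0.457, 0.271, 0.174]), (290, [0.457, 0.271, 0.177]), (296, [0.457, 0.271, 0.18])]
325 [(236, [0.448, 0.272, 0.122]), (242, [0.45, 0.269, 0.139]), (248, [0.45, 0.269, 0.143]), (254, [0.45, 0.27, 0.148]), (260, [0.45, 0.27, 0.154]), (266, [0.45, 0.269, 0.16]), (272, [0.451, 0.27, 0.164]), (278, [0.451, 0.27, 0.168]), (284, [0.451, 0.269, 0.174]), (290, [0.451, 0.269, 0.177]), (296, [0.451, 0.269, 0.18])]
w4
304 [(236, [0.451, 0.306, 0.064]), (242, [0.458, 0.272, 0.158]), (248, [0.458, 0.272, 0.164]), (254, [0.458, 0.271, 0.17]), (260, [0.458, 0.272, 0.175]), (266, [0.458, 0.271, 0.18]), (272, [0.458, 0.271, 0.185]), (278, [0.457, 0.272, 0.189]), (284, [0.458, 0.271, 0.194]), (290, [0.457, 0.271, 0.197]), (296, [0.457, 0.27, 0.202])]
325 [(236, [0.445, 0.28, 0.121]), (242, [0.45, 0.27, 0.157]), (248, [0.45, 0.269, 0.165]), (254, [0.45, 0
[... 613 characters left out ...]
 [0.464 0.294 0.17 ]
0.17 [0.422 0.276 0.17 ] [0.476 0.297 0.18 ]
0.18 [0.412 0.265 0.18 ] [0.482 0.303 0.19 ]
0.19 [0.409 0.259 0.19 ] [0.488 0.304 0.2  ]
0.2 [0.403 0.261 0.201] [0.495 0.307 0.21 ]
s4 [12 10 28 47  0  0  5 20 22 25 27 71 66 59 59 67]
0.09 [0.433 0.239 0.091] [0.465 0.327 0.099]
0.1 [0.433 0.243 0.101] [0.464 0.323 0.108]
0.11 [0.433 0.243 0.111] [0.464 0.323 0.12 ]
0.12 [0.433 0.24  0.12 ] [0.465 0.324 0.126]
0.15 [0.438 0.281 0.154] [0.454 0.292 0.159]
0.16 [0.438 0.281 0.161] [0.464 0.296 0.17 ]
0.17 [0.438 0.279 0.17 ] [0.464 0.296 0.179]
0.18 [0.438 0.279 0.18 ] [0.464 0.295 0.19 ]
0.19 [0.422 0.276 0.191] [0.476 0.297 0.2  ]
0.2 [0.413 0.259 0.2  ] [0.485 0.303 0.21 ]
```

Both cameras show the fingertips about 36 mm above the reported TCP: 0.134 against 0.0986, and 0.1545 against 0.119. So the reported TCP isn't at the finger ends, though sideways it fits. I'll aim for the tips at 0.097, i.e. reported z ≈ 0.062, opening first and descending while watching the force.

Request:
jog_arm(commands=[0,0,0,0,0,0,100,0,0,0,0,0,0,100,0,0,0,0,0,0,100,0,0,0,0,0,0,100,0,0,0,0,0,0,100,0,0,-0.015,0,0,0,100,0,0,-0.03,0,0,0,100,0,0,-0.03,0,0,0,100])

```text
time: 5.4
tcp_pos: [0.4493, 0.2785, 0.0865]
tool_rot: [3.138, -0.002, -1.279]
force: [-0.7, 0.2, -0.3]
opening: 1.003
```

Request:
jog_arm(commands=[0,-0.001,-0.015,0,0,0,100,0,-0.001,-0.027,0,0,0,100,0,-0.001,-0.027,0,0,0,100,0,-0.001,-0.027,0,0,0,0,0,-0.001,-0.027,0,0,0,0,0,-0.001,-0.027,0,0,0,0,0,-0.001,-0.027,0,0,0,0,0,-0.001,-0.027,0,0,0,0])

```text
time: 6.2
tcp_pos: [0.4503, 0.2785, 0.0616]
tool_rot: [3.141, 0.0, -1.279]
force: [-2.4, 1.4, 1.0]
opening: 0.141
```

Request:
jog_arm(commands=[0,0,0,0,0,0,0,0,0,0,0,0,0,0,0,0,0,0,0,0,0])

```text
time: 6.5
tcp_pos: [0.4505, 0.2787, 0.0617]
tool_rot: [-3.141, 0.0, -1.279]
force: [-1.9, -0.5, 5.0]
opening: 0.127
```

The opening of 0.127 (≈ 11 mm) means the bar is held. Lifting straight up, then checking.

Request:
jog_arm(commands=[0,0,0.01,0,0,0,0,0,0,0.03,0,0,0,0,0,0,0.06,0,0,0,0,0,0,0.09,0,0,0,0,0,0,0.11,0,0,0,0,0,0,0.12,0,0,0,0,0,0,0.12,0,0,0,0])

```text
time: 7.2
tcp_pos: [0.4506, 0.2789, 0.1821]
tool_rot: [-3.14, 0.001, -1.279]
force: [-0.1, 0.1, -4.3]
opening: 0.126
```

```bash
python3 - <<'E'
from h import *
st=read_state();print(st['opening'],st['force'],st['ft_torque'],st['tcp_pos'],st['tool_rot'])
s=snap('wrist','w5');P=cloud(s);hsv=cv2.cvtColor(s['pixels'],cv2.COLOR_RGB2HSV)
x,y,z=np.moveaxis(P,-1,0)
m=(z>.15)&(z<.21)&(hsv[...,1]<60);m[240:]=False
q=P[m];print(m.sum(),cv2.minAreaRect(q[:,:2].astype(np.float32)))
k=(abs(q[:,2]-np.median(q[:,2]))<.006);q=q[k]
A=np.c_[q[:,0]-.45,q[:,1]-.279,np.ones(len(q))];c=np.linalg.lstsq(A,q[:,2],rcond=None)[0];print('plate top fit tilt deg',np.degrees(c[:2]),'z at bar',c[2])
E
```

```text
0.12605838636792763 [-0.08119689  0.13103532 -4.2803466 ] [ 0.0400306  -0.02865153  0.04269946] [0.45063566 0.27889217 0.18206675] [-3.14015394e+00  1.22923205e-03 -1.27918266e+00]
65288 ((0.46473509073257446, 0.23350664973258972), (0.15138180553913116, 0.10429318249225616), 16.677305221557617)
plate top fit tilt deg [0.05148973 0.1970548 ] z at bar 0.18379293264687363
```

The tray is held level, tilt ≤ 0.2°, weight 4.3 N; underside ≈ reported z − 2 mm. I carry it to the front of the rack, turning -45°.

Request:
jog_arm(commands=[-0.002,-0.02,0.02,0,0,-3,0,-0.006,-0.06,0.03,0,0,-9,0,-0.01,-0.1,0.03,0,0,-16,0,-0.015,-0.145,0.03,0,0,-23,0,-0.02,-0.19,0.03,0,0,-30,0,-0.025,-0.24,0.03,0,0,-37,0,-0.03,-0.285,0.03,0,0,-42,0,-0.032,-0.31,0.03,0,0,-44.8,0])

```text
time: 8.05
tcp_pos: [0.4159, -0.0341, 0.2095]
tool_rot: [3.138, -0.003, -2.066]
force: [0.9, 0.4, -3.5]
opening: 0.127
```

Request:
jog_arm(commands=[-0.002,-0.016,-0.03,0,0,0,0,-0.002,-0.016,-0.07,0,0,0,0,-0.002,-0.016,-0.1,0,0,0,0,-0.002,-0.016,-0.12,0,0,0,0,-0.002,-0.016,-0.123,0,0,0,0,-0.002,-0.016,-0.123,0,0,0,0])

```text
time: 8.65
tcp_pos: [0.4157, -0.0477, 0.0874]
tool_rot: [3.139, -0.002, -2.061]
force: [-0.1, 0.1, -3.8]
opening: 0.128
```

```bash
python3 - <<'E'
from h import *
st=read_state();print(st['opening'],st['force'],st['ft_torque'],st['tcp_pos'],st['tool_rot'])
s=snap('wrist','w6');P=cloud(s);hsv=cv2.cvtColor(s['pixels'],cv2.COLOR_RGB2HSV)
x,y,z=np.moveaxis(P,-1,0)
C=np.array([.606,-.149]);a=np.radians(-28.3)
X=(x-C[0])*np.cos(a)+(y-C[1])*np.sin(a);Y=-(x-C[0])*np.sin(a)+(y-C[1])*np.cos(a)
t=st['tcp_pos'][:2]-C;print('tcp in rack',t@[np.cos(a),np.sin(a)],t@[-np.sin(a),np.cos(a)])
# top bar inner edges by X slices
for x0 in (-80,-50,-20,10,40):
    m=(abs(X*1000-x0)<8)&(z>.15)&(z<.172)
    l=Y[m&(Y>0)&(Y<.16)]; r=Y[m&(Y<0)&(Y>-.16)]
    print(x0,len(l),len(r),l.min() if len(l) else 0,r.max() if len(r) else 0, np.percentile(l,[2,98]) if len(l) else 0,np.percentile(r,[2,98]) if len(r) else 0)
sc=load('scene0') 
s2=snap('side','s6'); crop('s6',230,120,390,240,5,'s6c')
E
```

```text
0.12813395743094702 [-0.05272512  0.07160173 -3.83755973] [ 0.03460118 -0.06525045  0.0201212 ] [ 0.41571017 -0.0476549   0.08742298] [ 3.13943484e+00 -2.28509582e-03 -2.06074805e+00]
tcp in rack -0.2155924015612826 -0.00098209395195307
-80 0 0 0 0 0 0
-50 0 0 0 0 0 0
-20 0 0 0 0 0 0
10 0 0 0 0 0 0
40 0 0 0 0 0 0
```

View pics/w6.png

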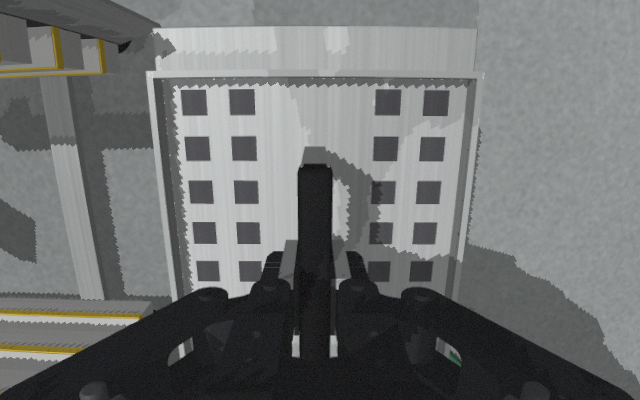

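The wrist view shows the tray level at the rack's mouth. The right wall's rail ends are at upper left, (50–105, 20–75), and the left wall's rails at lower left, (70,315) and (40,348). I check tray against rails in this close view.

```bash
python3 - <<'E'
from h import *
s=load('w6');P=cloud(s);hsv=cv2.cvtColor(s['pixels'],cv2.COLOR_RGB2HSV)
x,y,z=np.moveaxis(P,-1,0);u,v=np.meshgrid(np.arange(640),np.arange(400))
C=np.array([.606,-.149]);a=np.radians(-28.3)
X=(x-C[0])*np.cos(a)+(y-C[1])*np.sin(a);Y=-(x-C[0])*np.sin(a)+(y-C[1])*np.cos(a)
yl=(hsv[...,0]>15)&(hsv[...,0]<35)&(hsv[...,1]>100)&(u<200)
for nm,m0 in(('R',v<110),('L',v>260)):
  for lo,hi in((.03,.06),(.065,.1),(.105,.14)):
    m=yl&m0&(z>lo)&(z<hi)
    if m.sum()>5: print(nm,lo,m.sum(),'z',np.percentile(z[m],[10,50,90]).round(4),'X',np.percentile(X[m],[2,50,98]).round(4),'Y',np.percentile(Y[m],[2,50,98]).round(4), 'px',u[m].mean(),v[m].mean())
# silver horizontal surfaces: right shelf
m=(u<160)&(v<110)&(z>.02)&(z<.2)
h,e=np.histogram(z[m],np.arange(.02,.2,.004));print([(round(b,3),int(k)) for k,b in zip(h,e) if k>20])
for lo in (.04,.08,.12,.16):
    k=m&(abs(z-lo)<.006); 
    if k.sum()>5: print(lo,k.sum(),'X',np.percentile(X[k],[1,99]),'Y',np.percentile(Y[k],[1,99]))
# tray: plate/rim edges
m=(z>.08)&(z<.095)&(u>140)&(u<490)&(v<260); print('tray z',np.median(z[m]),'X',np.percentile(X[m],[.3,99.7]),'Y',np.percentile(Y[m],[.3]))
r=cv2.minAreaRect(np.c_[X[m],Y[m]].astype(np.float32));print(r)
E
```

```text
R 0.03 401 z [0.0379 0.0405 0.0419] X [-0.0883 -0.0857 -0.0217] Y [-0.1028 -0.0844 -0.0832] px 77.13466334164589 65.24438902743142
R 0.065 487 z [0.0771 0.0803 0.0819] X [-0.0883 -0.087  -0.0563] Y [-0.103  -0.0894 -0.0834] px 48.114989733059545 53.90759753593429
R 0.105 7 z [0.1159 0.1162 0.117 ] X [-0.0878 -0.087  -0.0866] Y [-0.0865 -0.0853 -0.0842] px 0.0 58.0
L 0.03 711 z [0.0369 0.0396 0.0416] X [-0.088  -0.0361  0.0206] Y [0.0839 0.0849 0.0863] px 71.61603375527426 313.9606188466948
L 0.065 520 z [0.0769 0.0794 0.0815] X [-0.0667 -0.04   -0.0114] Y [0.0838 0.0849 0.0861] px 39.54423076923077 348.8903846153846
[(np.float64(0.02), 269), (np.float64(0.024), 209), (np.float64(0.028), 230), (np.float64(0.032), 208), (np.float64(0.036), 290), (np.float64(0.04), 1158), (np.float64(0.044), 157), (np.float64(0.048), 176), (np.float64(0.052), 164), (np.float64(0.056), 254), (np.float64(0.06), 420), (np.float64(0.064), 424), (np.float64(0.068), 376), (np.float64(0.072), 390), (np.float64(0.076), 426), (np.float64(0.08), 1606), (np.float64(0.084), 270), (np.float64(0.088), 496), (np.float64(0.092), 312), (np.float64(0.096), 753), (np.float64(0.1), 537), (np.float64(0.104), 524), (np.float64(0.108), 509), (np.float64(0.112), 306), (np.float64(0.116), 55)]
0.04 1610 X [-0.11498481 -0.02196125] Y [-0.11488471 -0.08326615]
0.08 2335 X [-0.11490189 -0.05766203] Y [-0.11397747 -0.08355078]
0.12 155 X [-0.09699321 -0.08610833] Y [-0.10742791 -0.08421477]
tray z 0.08916501747910126 X [-0.28830826 -0.14306597] Y [-0.09971963]
((-0.21599537134170532, -0.042530033737421036), (0.15028183162212372, 0.11620243638753891), 0.3221587836742401)
```

View pics/s6c.png

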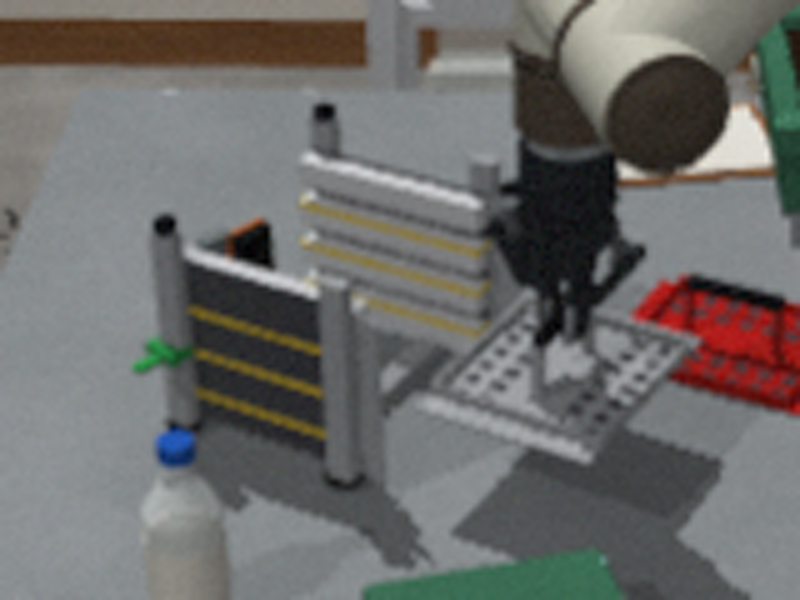

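The close view confirms the fit. The rails' inner edges are at Y = +0.085/-0.084 and their tops at z ≈ 0.081. The tray's yaw is 0.3° off, it is centred, and its underside is at 0.085, 4 mm over rail1. The side crop shows the clip at (165,353) level with the middle line. I slide in.

Request:
jog_arm(commands=[0.013,-0.007,0.001,0,0,-0.3,0,0.026,-0.014,0.001,0,0,-0.3,0,0.04,-0.021,0.001,0,0,-0.3,0,0.053,-0.028,0.001,0,0,-0.3,0,0.063,-0.034,0.001,0,0,-0.3,0,0.075,-0.04,0.001,0,0,-0.3,0,0.088,-0.047,0.001,0,0,-0.3,0,0.088,-0.047,0.001,0,0,-0.3,0])

```text
time: 9.55
tcp_pos: [0.5068, -0.0949, 0.0898]
tool_rot: [-3.139, 0.001, -2.067]
force: [0.2, 0.4, -4.0]
opening: 0.131
```

Request:
jog_arm(commands=[0.009,-0.005,0,0,0,0,0,0.018,-0.0095,0,0,0,0,0,0.026,-0.014,0,0,0,0,0,0.035,-0.019,0,0,0,0,0,0.044,-0.0235,0,0,0,0,0,0.053,-0.0285,0,0,0,0,0,0.053,-0.0285,0,0,0,0,0])

```text
time: 10.25
tcp_pos: [0.559, -0.1235, 0.0892]
tool_rot: [-3.141, 0.0, -2.067]
force: [-0.7, -0.6, -4.7]
opening: 0.13
```

Request:
jog_arm(commands=[0,0,-0.002,0,0,0,0,0,0,-0.003,0,0,0,0,0,0,-0.004,0,0,0,0,0,0,-0.004,0,0,0,0])

```text
time: 10.65
tcp_pos: [0.5571, -0.1227, 0.0852]
tool_rot: [3.141, -0.0, -2.066]
force: [0.1, 0.3, -4.5]
opening: 0.13
```

Request:
jog_arm(commands=[0,0,-0.001,0,0,0,0,0,0,-0.001,0,0,0,0])

```text
time: 10.85
tcp_pos: [0.5574, -0.1228, 0.0844]
tool_rot: [-3.141, 0.0, -2.066]
force: [0.1, 0.2, -4.3]
opening: 0.13
```

Request:
jog_arm(commands=[0,0,-0.001,0,0,0,0,0,0,-0.001,0,0,0,0])

```text
time: 11.05
tcp_pos: [0.5575, -0.1228, 0.0843]
tool_rot: [-3.141, 0.0, -2.066]
force: [-2.9, 2.3, 3.8]
opening: 0.126
```

It's resting on the rails, which meet it at underside ≈ 0.082. I ease the load a little and slide on towards the buffer.

Request:
jog_arm(commands=[0,0,0.0005,0,0,0,0,0.0035,-0.002,0.0005,0,0,0,0,0.007,-0.004,0.0005,0,0,0,0,0.0105,-0.0055,0.0005,0,0,0,0,0.0132,-0.0071,0.0005,0,0,0,0])

```text
time: 11.55
tcp_pos: [0.5709, -0.1302, 0.0843]
tool_rot: [3.141, -0.0, -2.066]
force: [-4.0, 2.1, 5.5]
opening: 0.131
```

Request:
jog_arm(commands=[0.0026,-0.0014,0,0,0,0,0,0.0053,-0.0028,0,0,0,0,0])

```text
time: 11.75
tcp_pos: [0.5761, -0.133, 0.0843]
tool_rot: [3.141, -0.0, -2.066]
force: [-4.9, 2.9, 5.3]
opening: 0.129
```

Request:
jog_arm(commands=[0.0026,-0.0014,0,0,0,0,0,0.0053,-0.0028,0,0,0,0,0])

```text
time: 11.95
tcp_pos: [0.5814, -0.1358, 0.0844]
tool_rot: [3.141, -0.0, -2.066]
force: [-4.6, 2.5, 6.6]
opening: 0.128
```

Request:
jog_arm(commands=[0,0,0.0006,0,0,0,0,0,0,0.0006,0,0,0,0])

```text
time: 12.15
tcp_pos: [0.5821, -0.1361, 0.0844]
tool_rot: [-3.14, 0.0, -2.066]
force: [-0.8, -0.6, -0.2]
opening: 0.127
```

Request:
jog_arm(commands=[0.0018,-0.0009,0,0,0,0,0,0.0035,-0.0019,0,0,0,0,0])

```text
time: 12.35
tcp_pos: [0.5845, -0.1374, 0.0843]
tool_rot: [3.141, -0.0, -2.066]
force: [-3.4, 2.1, 2.5]
opening: 0.131
```

Request:
jog_arm(commands=[0.0018,-0.0009,0,0,0,0,0,0.0035,-0.0019,0,0,0,0,0])

```text
time: 12.55
tcp_pos: [0.5883, -0.1393, 0.0844]
tool_rot: [3.141, -0.0, -2.066]
force: [-2.7, 2.9, 2.7]
opening: 0.131
```

Request:
jog_arm(commands=[0.0018,-0.0009,0.0003,0,0,0,0,0.0035,-0.0019,0.0003,0,0,0,0])

```text
time: 12.75
tcp_pos: [0.592, -0.1413, 0.0844]
tool_rot: [3.142, 0.0, -2.066]
force: [-2.6, 0.8, -1.1]
opening: 0.131
```

Request:
jog_arm(commands=[0.0018,-0.0009,0,0,0,0,0,0.0035,-0.0019,0,0,0,0,0])

```text
time: 12.95
tcp_pos: [0.5955, -0.1433, 0.0844]
tool_rot: [3.142, 0.0, -2.066]
force: [-1.3, 0.1, -1.6]
opening: 0.127
```

Request:
jog_arm(commands=[0.0018,-0.0009,0,0,0,0,0,0.0035,-0.0019,0,0,0,0,0])

```text
time: 13.15
tcp_pos: [0.599, -0.1452, 0.0844]
tool_rot: [3.141, 0.0, -2.066]
force: [-0.5, 1.6, -2.5]
opening: 0.128
```

Request:
jog_arm(commands=[0.0018,-0.0009,0,0,0,0,0,0.0035,-0.0019,0,0,0,0,0])

```text
time: 13.35
tcp_pos: [0.6024, -0.1471, 0.0844]
tool_rot: [3.142, 0.0, -2.066]
force: [-0.7, 0.6, -3.8]
opening: 0.128
```

Request:
jog_arm(commands=[0.0013,-0.0007,0,0,0,0,0,0.0026,-0.0014,0,0,0,0,0])

```text
time: 13.55
tcp_pos: [0.605, -0.1484, 0.0844]
tool_rot: [3.142, 0.0, -2.066]
force: [-0.6, 0.2, -4.2]
opening: 0.125
```

Request:
jog_arm(commands=[0.0013,-0.0007,0,0,0,0,0,0.0026,-0.0014,0,0,0,0,0])

```text
time: 13.75
tcp_pos: [0.6076, -0.1498, 0.0846]
tool_rot: [3.142, -0.0, -2.066]
force: [-1.1, -0.3, -4.2]
opening: 0.128
```

Request:
jog_arm(commands=[0.0013,-0.0007,0,0,0,0,0,0.0026,-0.0014,0,0,0,0,0])

```text
time: 13.95
tcp_pos: [0.6078, -0.1502, 0.0847]
tool_rot: [3.136, -0.001, -2.067]
force: [-7.0, 7.3, 1.4]
opening: 0.126
```

Request:
jog_arm(commands=[0.0013,-0.0007,0,0,0,0,0,0.0026,-0.0014,0,0,0,0,0])

```text
time: 14.15
tcp_pos: [0.6094, -0.1514, 0.0848]
tool_rot: [3.135, -0.002, -2.067]
force: [-8.8, 6.4, 3.0]
opening: 0.129
```

Contact: the push rose from ≈ 1 N to ≈ 10 N at TCP ≈ (0.6078, -0.150). I press on, aiming for 8 mm past that.

Request:
jog_arm(commands=[0.0013,-0.0007,0,0,0,0,0,0.0026,-0.0014,0,0,0,0,0,0.0035,-0.0019,0,0,0,0,0,0.0035,-0.0019,0,0,0,0,0])

```text
time: 14.55
tcp_pos: [0.6126, -0.1536, 0.0848]
tool_rot: [3.134, -0.002, -2.067]
force: [-8.1, 4.4, 2.5]
opening: 0.128
```

```bash
python3 - <<'E'
from h import *
st=read_state();print(st['opening'],st['force'],st['ft_torque'],st['tcp_pos'],st['tool_rot'])
t=st['tcp_pos'][:2]-[.606,-.149];a=np.radians(-28.3);print(t@[np.cos(a),np.sin(a)],t@[-np.sin(a),np.cos(a)])
C=np.array([.606,-.149])
for f,s in(('before',load('scene0')),('after',snap('scene','sc7'))):
    P=cloud(s);x,y,z=np.moveaxis(P,-1,0);hsv=cv2.cvtColor(s['pixels'],cv2.COLOR_RGB2HSV)
    X=(x-C[0])*np.cos(a)+(y-C[1])*np.sin(a);Y=-(x-C[0])*np.sin(a)+(y-C[1])*np.cos(a)
    m=(abs(Y)<.03)&(X>.06)&(X<.14)&(z>.06)&(z<.12)&(hsv[...,0]>3)&(hsv[...,0]<18)&(hsv[...,1]>150)
    print(f,m.sum(),np.median(X[m]),np.median(Y[m]))
E
```

```text
0.12767331620645944 [-8.14962732  4.43262179  2.53790293] [ 1.25023969  2.24484729 -0.12742169] [ 0.61258898 -0.15362945  0.08480889] [ 3.13422107e+00 -2.24685838e-03 -2.06697940e+00]
0.007996214757958626 -0.0009523628716855869
before 114 0.09506013109583103 0.004289841410892593
after 109 0.10074492816772893 0.0033928872375615787
```

By the scene camera the buffer has moved 5.7 mm, and 6 mm by the TCP. Another 2 mm, then I relieve the push.

Request:
jog_arm(commands=[0.0009,-0.0005,0,0,0,0,0,0.0018,-0.0009,0,0,0,0,0,0.0018,-0.0009,0,0,0,0,0])

```text
time: 14.9
tcp_pos: [0.6141, -0.1547, 0.0848]
tool_rot: [3.134, -0.003, -2.067]
force: [-8.3, 3.5, 2.1]
opening: 0.125
```

Request:
jog_arm(commands=[-0.0013,0.0007,0,0,0,0,0,-0.0013,0.0007,0,0,0,0,0])

```text
time: 15.1
tcp_pos: [0.6141, -0.1545, 0.0847]
tool_rot: [3.137, -0.002, -2.067]
force: [-5.4, 2.0, -0.2]
opening: 0.127
```

Request:
jog_arm(commands=[-0.0013,0.0007,0,0,0,0,0,-0.0013,0.0007,-0.0002,0,0,0,0])

```text
time: 15.3
tcp_pos: [0.6143, -0.1541, 0.0845]
tool_rot: [3.14, -0.001, -2.067]
force: [-3.6, 0.9, -0.9]
opening: 0.131
```

Request:
jog_arm(commands=[0,0,0,0,0,0,60,0,0,0,0,0,0,60,0,0,0,0,0,0,60,0,0,0,0,0,0,60,0,0,0,0,0,0,60])

```text
time: 15.8
tcp_pos: [0.6159, -0.154, 0.0848]
tool_rot: [-3.141, 0.0, -2.066]
force: [0.2, 1.4, -0.3]
opening: 0.598
```

```bash
python3 - <<'E'
from h import *
st=read_state();print(st['time'],st['opening'],st['force'],st['ft_torque'],st['tcp_pos'])
E
```

```text
15.8 0.5975709150163457 [ 0.16465452  1.3555733  -0.26196691] [-0.00724989  0.02167224  0.01230866] [ 0.61587976 -0.15399443  0.08483518]
```

Released, with the force at ≈ 0. I go straight up, first slowly, then check.

Request:
jog_arm(commands=[0,0,0.01,0,0,0,60,0,0,0.025,0,0,0,60,0,0,0.05,0,0,0,60,0,0,0.09,0,0,0,60,0,0,0.14,0,0,0,60,0,0,0.19,0,0,0,60,0,0,0.24,0,0,0,60,0,0,0.27,0,0,0,60])

```text
time: 16.6
tcp_pos: [0.6159, -0.1546, 0.361]
tool_rot: [-3.133, 0.003, -2.066]
force: [0.0, -0.4, -0.0]
opening: 0.6
```

Request:
jog_arm(commands=[-0.05,0.02,0.05,0,0,0,60,-0.09,0.04,0.09,0,0,0,60,-0.12,0.05,0.1,0,0,0,60,-0.12,0.05,0.1,0,0,0,60])

```text
time: 17.0
tcp_pos: [0.4928, -0.104, 0.461]
tool_rot: [-3.132, 0.005, -2.065]
force: [-0.7, 0.0, 1.1]
opening: 0.6
```

```bash
python3 - <<'E'
from h import *
st=read_state();print(st['time'],st['opening'],st['force'],st['tcp_pos'])
C=np.array([.606,-.149]);a=np.radians(-28.3)
def fr(s):
    P=cloud(s);x,y,z=np.moveaxis(P,-1,0);hsv=cv2.cvtColor(s['pixels'],cv2.COLOR_RGB2HSV)
    return (x-C[0])*np.cos(a)+(y-C[1])*np.sin(a),-(x-C[0])*np.sin(a)+(y-C[1])*np.cos(a),z,hsv
s8=snap('scene','sc8')
for f,s in(('before',load('scene0')),('pressed',load('sc7')),('after',s8)):
    X,Y,z,hsv=fr(s)
    m=(abs(Y)<.03)&(X>.06)&(X<.14)&(z>.06)&(z<.12)&(hsv[...,0]>3)&(hsv[...,0]<18)&(hsv[...,1]>150)
    print(f,m.sum(),np.median(X[m]))
w=snap('wrist','w8');X,Y,z,hsv=fr(w)
m=(abs(Y)<.06)&(abs(X)<.08)&(z>.125)&(z<.15);r=cv2.minAreaRect(np.c_[X[m],Y[m]].astype(np.float32));print('bar',r,np.median(z[m]))
m=(abs(Y)<.078)&(X>-.09)&(X<.09)&(abs(z-.086)<.006);A=np.c_[X[m],Y[m],np.ones(m.sum())];c=np.linalg.lstsq(A,z[m],rcond=None)[0];print('plate tilt deg',np.degrees(c[:2]),'z',c[2],np.percentile(X[m],[.5,99.5]))
i=cv2.imread('pics/w8.png');cv2.imwrite('pics/both8.png',np.hstack([i[:, 60:460],cv2.resize(cv2.imread('pics/sc8.png')[160:290,200:330],(400,400))]))
E
```

```text
17.0 0.5997760277487452 [-0.71583398  0.03269941  1.11143256] [ 0.49282831 -0.10397336  0.46096917]
before 114 0.09506013109583103
pressed 109 0.10074492816772893
after 117 0.1026602834871466
bar ((0.00932268425822258, -5.7425349950790405e-05), (0.012828783132135868, 0.0886111631989479), 0.024272236973047256) 0.14341665684151522
plate tilt deg [0.07002335 0.00092079] z 0.08600228778796319 [-0.06588352  0.0816517 ]
```

View pics/both8.png

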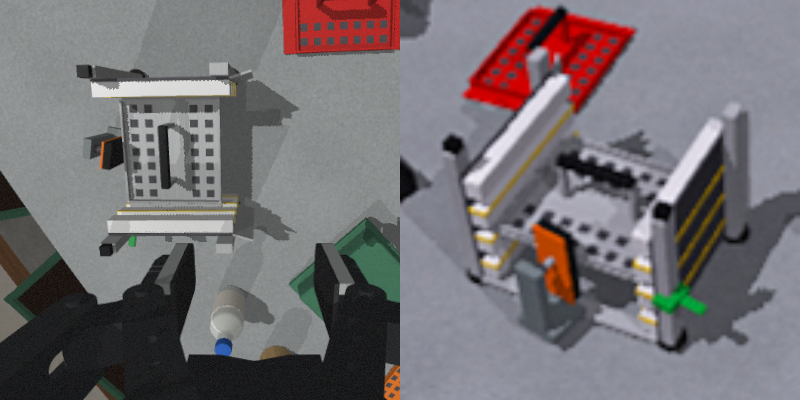

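The left half shows the tray seated square between the walls, bar at (165,156), against the buffer at (112,152). The right half shows it on the middle rails, level with the clip at (670,300). The buffer is in by 7.6 mm, and the plate is level with its top at 0.086 (underside 0.082 on rail1). Handing in.

```bash
python3 -c "
from cell import hand_in; print(hand_in())"
```

```text
the job is handed in; nothing more can be done
None
```

The steel tray is in the rack on the middle rail pair (rail1), and I let go of it and handed the job in at about 17 s.

- **Rail choice:** the clip is at z ≈ 0.087, and the middle rails' top faces are at ≈ 0.081, the nearest pair.
- **Buffer:** I felt it when the push rose from about 1 N to about 10 N. After release, the scene camera put it 7.6 mm in. The TCP travel gave about 7.8 mm.
- **Final position:** the tray lies level (tilt under 0.1°) and square, centred to within about 0.1 mm. Its underside is at 0.082, on rail1. The hand is clear and touching nothing, and I went nowhere near the spray bottle, jar or scoop.

- **Missed first grasp:** the fingers first closed above the handle. Both cameras showed the real fingertips about 36 mm above the reported TCP, so the TCP is not at the finger ends as described. I corrected for that, and the second grasp held; the miss did not move the tray.
- **Pressing on the rails:** early in the slide the tray was pressed onto the rails with about 10 N for a moment. I eased that off, and every force I read stayed well under the 25 N limit.

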